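# Press the lid onto a meal tray with the hand-lever press

### The arm

A 6-joint arm with a two-finger parallel gripper is mounted at the origin on the work surface. World frame = base frame: x ahead of the robot, y to its left, z up, the work surface at z = 0. Lengths are in mm, angles in degrees, forces in N, time in s.
With the tool pointing down it reaches from about 300 to 850 mm from the base axis. Payload 4.2 kg.
Tool frame: the origin (TCP) lies at the very end of the fingers, on their centre line; the grasp point (between the pads) lies 19 mm behind it; z points along the fingers, y is the direction in which the jaws open and shut (so a half turn about z gives the same grasp; the last joint's range is limited). The gripper opens to 91 mm and grips with 3 to 60 N. Pads are 32 mm wide; open, the fingers measure 118 mm over their backs; the gripper's body (76 mm by 178 mm) begins 60 mm behind the grasp point.
Start: joints at [66.692, 18.312, 89.639, -0, 72.044, -1.146], TCP at [216.909, 532.535, 213.976] pointing down, gripper open.
Joint ranges: [-177.97, 177.97], [-48.28, 115.42], [12.27, 149.76], [-77.06, 257.06], [2.81, 150.46], [-146.56, 146.56]. Speed limits (degrees/s): [147.25, 147.25, 180, 180, 180, 180].

### API

Orientations are given as [roll, pitch, yaw] about the fixed x, y, z axes, in that order (R = Rz(yaw) Ry(pitch) Rx(roll)).
In Python, from workcell import monitor, eyes, job gives the robot as it stands.
- The arm moves only by the tool move_arm, never from a script. Its argument "increments" is a list that holds one entry, the list of rows, each a list of 7 numbers: the opening, from 0 (shut) to 1 (fully open), then the shift along the tool's x, y, z in cm, then the turn, a rotation vector about the tool's x, y, z in rad. In form: [[[jaw, x, y, z, ax, ay, az], ...]]. A call has 1 to 12 rows; each row shifts and turns the pose as measured when the row begins, along the tool's axes as they then stand; what a row does not reach is not made up. A row lasts 1/8 s, in which the tool goes at most 62.5 mm and 10.7 degrees, less where a joint would pass 70% of its speed; a pose out of reach is approached as far as the arm can. A call is refused whole if a number of a shift passes 6.25 or a number of a turn 0.188, either way. A call with a gripper value outside its range is refused whole. The fingers move at their own pace and stop on an object; "force" is the grip in N (left out, the last holds). Time passes only in rows, so rows that do not move let the fingers close. It gives the time, the measured TCP pose, the force and the opening at its end, in the units of the state.
- monitor.state(): the state, without advancing time (a new reading comes with each control period).
- eyes.grab_frame(name): name is "scene" or "top" or "wrist"; returns a dict with "color" (384x512x3 uint8, red, green, blue), "z_map" (384x512 float32, mm along the optical axis (not along the pixel's ray), 0 where there is no reading), "camera_matrix" (3x3 intrinsics, pixels), "dist_coeffs" ([k1, k2, p1, p2, k3] as OpenCV has them; the pictures are not rectified), "rvec" (rotation vector, rad) and "tvec" (3), from world to camera coordinates, as OpenCV has them. Camera axes: x right, y down, z forward; pixel columns grow to the right and rows downward; lengths in mm; the calibration is good to about 2 mm. A picture is of the moment at which its call begins.
- job.job_done(): hands the job in, once; it reports no verdict.
The state is a dict: "time_s": time; "qpos": joint angles; "qvel": joint speeds; "effort": joint torques, N m; "ee_pos": TCP position; "ee_rot": TCP orientation; "force": force on the tool from outside, world axes, zero at the start; "torque": the same for the moment, N m; "gripper_width": finger opening in mm.
Only numpy, scipy, OpenCV 4.12 (cv2) and the standard library are available. Lean on these libraries where they do the work, as an engineer would, in place of code of your own. Each camera call takes 0.05 s, during which the arm holds its last target. There are 200 camera calls.

### The job

Slide the meal tray along the bed of the lid press until it rests against the blue end stop under the head. Pull the red-gripped lever all the way down to its stop so that the lid is pressed home, hold it there for about a second, then ease the lever back up slowly under control (take about three seconds; never let it spring back) and let go of it once it is fully up. Leave the tray in the press and the other things on the bench undisturbed.

Things in the scene. Friction and masses are not known exactly. Their poses are not given: they have to be found in the camera images.
- press: Hand-lever lid press, bolted down. Origin: on the bench (z = 0) straight below the middle of its head; x points from the robot's side to its white column, y along the bed towards the blue end stop. Bed plate 12 mm thick, y = -320 to 120 mm, x = -85 to 85 mm. Two guide rails along y = -310 to 90 mm, inner faces at x = -69 and 69 mm, 10 mm wide, tops 30 mm above the bench.
- press_home (a point): Point on the bed's upper face (12 mm above the bench) under the middle of the head: the tray's origin is here when the tray rests against the end stop. Axes as the press.
- stop_face (a point): Foot of the blue end stop's face, 90 mm along the press's y from press_home, at bed height. The stop is a bar 130 mm wide, 12 mm thick, its top 42 mm above the bench.
- head_under (a point): Middle of the white head's underside, 165 mm above the bench. Head: press x = -38 to 128, y = -35 to 35, z = 165 to 250 mm (cap to 270). Column below it at x = 90 to 140, y = -35 to 35 mm. Under it a steel platen, 110 (x) by 70 (y) mm, underside 96 mm above the bench with the lever up; the lever drives it straight down by 40 mm, the pad on it giving a little once the lid is seated.
- tray: Loose black meal tray with a clear, white-edged lid, 180 mm long (its y, along the bed), 130 mm wide (its x, 4 mm play to each rail), wall 42 mm high, 0.3 to 0.6 kg. Origin: centre of its underside. It starts on the bed between the rails, 120 to 200 mm short of its place under the head, its y within a few degrees of the press's y. It slides when pushed low on its end wall.
- lid_top (a point): Centre of the lid's upper face: 56 mm above the tray's underside while the lid stands fully proud, 48 mm once pressed home. Lid plate 176 x 126 x 4 mm.
- lid (a joint): How far the lid has been pushed down into the tray (m): 0 to 0.002 at the start (proud), 0.008 when seated (its limit), which the press reaches at about 0.86 rad of its lever. It is stiff (6 N of friction) and stays where it is pushed.
- lever (a joint): Angle of the press lever (rad): 0 fully up (home), 0.95 fully down at its stop. A spring always pulls it up: about 7 N at the handle at the top, about 12 N at the bottom; let go, it snaps up. It turns about the press-x line through lever_pivot; the handle swings in the press's y-z plane on the +y side.
- lever_pivot (a point): Point on the lever's axis of rotation, 190 mm above the bench at press x = 0, y = 0. Axes as the press.
- lever_grip (a point): Middle of the lever's red hand grip: round bar 24 mm thick, 100 mm long, along the press's x, 5 mm to +x of the pivot point, 220 mm from the axis. Seen from the pivot it is 0.52 rad above level (towards +y) minus the lever's joint value; height 299 mm (up) to 98 mm (down). The 14 mm steel lever rod joins at the end nearer the robot, 63 mm from here; the middle is free to take from above.
- spice_jar: Bystander: blue jar with a white cap, 60 mm diameter, 80 mm tall, origin at its base. Leave alone.
- label_roll: Bystander: white label roll, 90 mm diameter, 50 mm tall, origin at its base. Leave alone.
- sauce_pot: Bystander: small white sauce pot, 70 mm diameter, 50 mm tall, origin at its base. Leave alone.

How it is judged:
By the outcome, as a careful person would: the job done as asked, in the order asked, and still so for the second after the job is handed in, with the robot touching nothing.
It also fails if it takes over 67 s, if anything falls off the work surface, if the arm or the gripper's body presses on something with over 40 N, if the wrist force passes 120 N, or if a joint passes its speed limit or range.

## Working session

There is one attempt and no reset: what is moved stays moved. The work goes in short steps, Python scripts to look and compute and a tool call to move; the robot and the scene stay as the last step left them, time stands still between calls to the robot, and variables do not carry over. Pictures are saved under pics/ and viewed, about 8 in all and at most 12, crops included, and the job is handed in when it is done.

Besides the shell and the picture viewer there is one more tool, called after ">>>" as name([rows], argument=value, ...), one row to a line, values as JSON. move_arm: Moves the arm, as the interface text tells. Its arguments: {"type":"object","properties":{"increments":{"type":"array"},"force":{"type":"number"}},"required":["increments"]}

```bash
mkdir -p pics
cat > h.py <<'E'
import numpy as np, cv2
from workcell import monitor, eyes, job
def grab(n):
    f=eyes.grab_frame(n); return f
def pts(f):
    z=f["z_map"]; h,w=z.shape
    u,v=np.meshgrid(np.arange(w),np.arange(h))
    p=cv2.undistortPoints(np.stack([u,v],-1).reshape(-1,1,2).astype(float),f["camera_matrix"],np.array(f["dist_coeffs"])).reshape(h,w,2)
    c=np.dstack([p[...,0]*z,p[...,1]*z,z])
    R,_=cv2.Rodrigues(np.array(f["rvec"],float)); P=(c-np.array(f["tvec"]).reshape(3))@R
    P[z==0]=np.nan; return P
def save(f,n): cv2.imwrite(f"pics/{n}.png",f["color"][...,::-1])
E
python3 - <<'E'
from h import *
import pickle
a=grab("scene");b=grab("top")
cv2.imwrite("pics/a1.png",cv2.resize(np.vstack([a["color"],b["color"]])[...,::-1],None,fx=1,fy=1)[:, :])
im=np.hstack([a["color"],b["color"]])[...,::-1]; cv2.imwrite("pics/a.png",cv2.resize(im,(800,300)))
save(a,"scene1");save(b,"top1")
pickle.dump((a,b),open("f.pkl","wb"))
s=monitor.state();print(s)
for f in(a,b):
    P=pts(f);c=f["color"].astype(int);hsv=cv2.cvtColor(f["color"],cv2.COLOR_RGB2HSV)
    for n,m in dict(red=((hsv[...,0]<8)|(hsv[...,0]>172))&(hsv[...,1]>140)&(hsv[...,2]>70),blue=(abs(hsv[...,0].astype(int)-110)<14)&(hsv[...,1]>120)&(hsv[...,2]>60)).items():
        k,l,st,ce=cv2.connectedComponentsWithStats(m.astype(np.uint8))
        for i in range(1,k):
            if st[i,4]>40:
                q=P[l==i];print(n,st[i],ce[i].round(1),np.nanmedian(q,0).round(1),np.nanmin(q,0).round(),np.nanmax(q,0).round())
E
```

```text
{'time_s': 0.1, 'qpos': array([ 6.66939262e+01,  1.83455730e+01,  8.96988744e+01, -3.44801654e-03,
        7.20469021e+01, -1.14464896e+00]), 'qvel': array([ 0.09530304, -0.16442309, -0.1476287 ,  0.01097734, -0.01968593,
        0.03360075]), 'effort': array([ 1.28975127e-03, -4.13334131e+01, -2.32508862e+01,  7.29786186e-02,
        4.21351392e-02, -3.17863726e-05]), 'ee_pos': array([216.72001997, 532.0895002 , 213.23216502]), 'ee_rot': array([-1.79908603e+02,  1.45292746e-03,  1.57839642e+02]), 'force': array([-0.20833837, -0.78386406, -0.42597925]), 'torque': array([ 0.02793386,  0.00070547, -0.01932074]), 'gripper_width': 91.15080061744466}
red [285 128  32  19 246] [300.3 136.2] [550.6 210.3 307.8] [197. 202.  -1.] [600. 644. 314.]
blue [332 256  22  13 141] [342.  263.7] [788.9  96.3  53.3] [753.  87.  40.] [806. 133.  66.]
red [190 139  13  48 514] [195.9 162.5] [547.2 217.3 309.9] [499. 206. 301.] [597. 231. 315.]
blue [237 101  20  13  71] [248.  109.4] [754.1 112.2  53.8] [747.  92.  38.] [780. 146.  59.]
blue [244 164   5  31 118] [245.8 179.3] [556.3 123.6  42.9] [489. 117.  39.] [601. 130. 246.]
```

View pics/scene1.png

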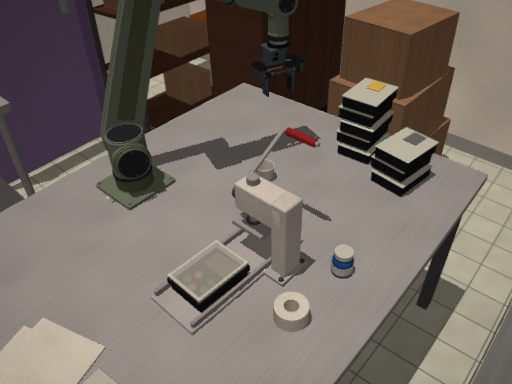

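View pics/top1.png

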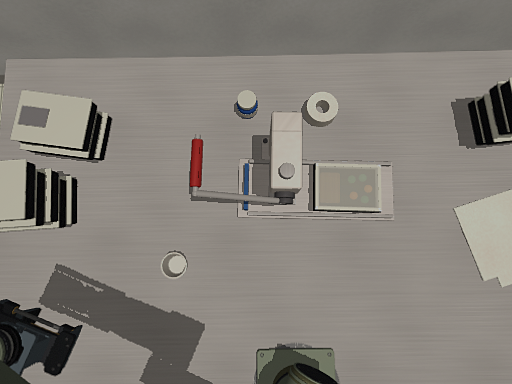

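The scene picture shows the lever up: red grip at (300,136), head at (270,205), and the tray at (208,275). The top view shows the press nearly aligned with the world axes: grip (196,163), stop (246,180), tray (348,187), jar (247,103), roll (322,108), pot (174,264).

Run:
```python
from h import *
import pickle
a,b=pickle.load(open("f.pkl","rb"))
P=pts(b);hsv=cv2.cvtColor(b["color"],cv2.COLOR_RGB2HSV)
def rect(n,m,z):
    m=m.astype(np.uint8);k,l,st,ce=cv2.connectedComponentsWithStats(m)
    i=1+np.argmax(st[1:,4]); c=max(cv2.findContours((l==i).astype(np.uint8),0,2)[0],key=cv2.contourArea)
    # rays onto plane z
    p=cv2.undistortPoints(c.astype(float),b["camera_matrix"],np.array(b["dist_coeffs"])).reshape(-1,2)
    R,_=cv2.Rodrigues(np.array(b["rvec"],float));C=-R.T@np.array(b["tvec"]).reshape(3)
    d=np.c_[p,np.ones(len(p))]@R; q=C+d*((z-C[2])/d[:,2])[:,None]
    print(n,st[i],"depth z",np.nanmedian(P[l==i][:,2]).round(1),cv2.minAreaRect(q[:,:2].astype(np.float32)),q.min(0).round(),q.max(0).round())
X,Y,Z=P[...,0],P[...,1],P[...,2]
roi=(X>400)&(X<720)&(Y>-350)&(Y<300)
rect("head",roi&(Z>235)&(Z<262)&(hsv[...,2]>120),250)
rect("stop",(abs(hsv[...,0].astype(int)-110)<14)&(hsv[...,1]>100)&roi&(Z<60),42)
rect("red",((hsv[...,0]<8)|(hsv[...,0]>172))&(hsv[...,1]>140)&(hsv[...,2]>70)&roi,300)
rect("lid",roi&(Z>52)&(Z<85)&(Y<-20),68)
rect("bed",roi&(Z>7)&(Z<35)&(Y<0),12)
rect("pot",(X>350)&(X<480)&(Y>180)&(Y<320)&(Z>30)&(Z<70),50)
for zz in (roi&(Z>52)&(Z<85)&(Y<-20)&(Y>-200),): print("lid z",np.nanpercentile(Z[zz],[5,50,95]))
# rails: x profile at Y in (-285,-240)
for y0,y1 in((-290,-250),):
    m=roi&(Y>y0)&(Y<y1)&(X>420)&(X<660)
    for x in range(420,660,6):
        k=m&(X>=x)&(X<x+6)
        if k.any(): print(x,np.nanmedian(Z[k]).round(1),end="; ")
```

```text
head [ 271  111   32   78 2119] depth z 250.9 ((587.0866088867188, 26.737525939941406), (67.79969024658203, 176.02500915527344), 87.31404113769531) [499. -11. 250.] [676.  63. 250.]
stop [244 163   5  32 126] depth z 42.9 ((560.43115234375, 123.44940185546875), (11.104988098144531, 87.32317352294922), 89.22318267822266) [517. 117.  42.] [604. 129.  42.]
red [190 139  13  48 509] depth z 309.9 ((549.6260986328125, 219.30172729492188), (22.84639549255371, 100.08118438720703), 87.93693542480469) [500. 207. 300.] [600. 231. 300.]
lid [ 314  163   68   49 3177] depth z 67.5 ((527.630859375, -148.8023681640625), (178.14450073242188, 129.91400146484375), 87.57887268066406) [ 461. -240.   68.] [595. -58.  68.]
bed [ 291  160  103   61 2317] depth z 13.7 ((529.8004150390625, -146.63946533203125), (286.5262451171875, 169.7068634033203), 87.93745422363281) [ 440. -291.   12.] [617.  -1.  12.]
pot [174 252  10   5  22] depth z 49.8 ((357.8310241699219, 305.861328125), (26.309783935546875, 6.455367088317871), 73.43742370605469) [352. 294.  50.] [363. 318.  50.]
lid z [63.2540123  67.51569919 70.45987479]
420 0.9; 426 0.6; 432 1.3; 438 7.0; 444 14.4; 450 30.9; 456 13.8; 462 13.4; 468 13.2; 474 12.8; 480 12.9; 486 12.4; 492 12.5; 498 13.5; 504 12.3; 510 13.3; 516 13.1; 522 12.7; 528 12.9; 534 12.6; 540 12.8; 546 11.9; 552 12.6; 558 12.0; 564 12.5; 570 12.8; 576 14.0; 582 12.9; 588 13.3; 594 28.5; 600 29.3; 606 11.7; 612 1.1; 618 0.5; 624 0.1; 630 0.3; 636 0.7; 642 0.9; 648 1.3; 654 0.3;
```

>>> move_arm([
  [[0.6,0,0,-6,0,0,0],[0.6,0,0,-6,0,0,0],[0.6,0,0,-6,0,0,0],[0.6,0,0,0,0,0,0.175],[0.6,0,0,0,0,0,0.175],[0.6,0,0,0,0,0,0.175],[0.6,0,0,0,0,0,0.175],[0.6,0,0,0,0,0,0.175],[0.6,0,0,0,0,0,0.175],[0.6,0,0,0,0,0,0.175]],
])

```text
time_s: 1.35
ee_pos: [216.2, 530.9, 393.3]
ee_rot: [-179.8, 0.7, 85.3]
force: [0.5, 0.5, -0.3]
gripper_width: 54.6
```

>>> move_arm([
  [[0.6,-5.7,2.5,0,0,0,-0.045],[0.6,-5.8,2.5,0,0,0,0],[0.6,-5.8,2.5,0,0,0,0],[0.6,-5.8,2.5,0,0,0,0],[0.6,-5.8,2.5,0,0,0,0],[0.6,-5.8,2.5,0,0,0,0],[0.6,-5.8,2.5,0,0,0,0],[0.6,-5.8,2.5,0,0,0,0],[0.6,-5.8,2.5,0,0,0,0],[0.6,-5.8,2.5,0,0,0,0],[0.6,-5.8,2.5,0,0,0,0],[0.6,-5.8,2.5,0,0,0,0]],
])

```text
time_s: 2.85
ee_pos: [485.8, -169.8, 397.2]
ee_rot: [-179.6, 1.0, 88.4]
force: [0.8, 0.2, -0.1]
gripper_width: 55.0
```

>>> move_arm([
  [[0.6,-6,2.1,0,0,0,0.009],[0.6,-6,2.1,0,0,0,0],[0.6,0,0,6,0,0,0],[0.6,0,0,6,0,0,0],[0.6,0,0,6,0,0,0],[0.6,0,0,6,0,0,0],[0.6,0,0,6,0,0,0],[0.6,0,0,3,0,0,0],[0.6,0,0,0,0,0,0]],
])

```text
time_s: 3.98
ee_pos: [521.2, -301.2, 55.0]
ee_rot: [-179.5, 0.9, 87.4]
force: [0.6, 0.3, 0.5]
gripper_width: 54.8
```

Run:
```python
from h import *
s=monitor.state();print(s["ee_pos"],s["ee_rot"],s["force"])
save(grab("wrist"),"w1")
```

```text
[ 521.15972974 -301.16412282   55.03909631] [-179.50905385    0.93083349   87.39359798] [0.63527444 0.29398818 0.5335025 ]
```

View pics/w1.png

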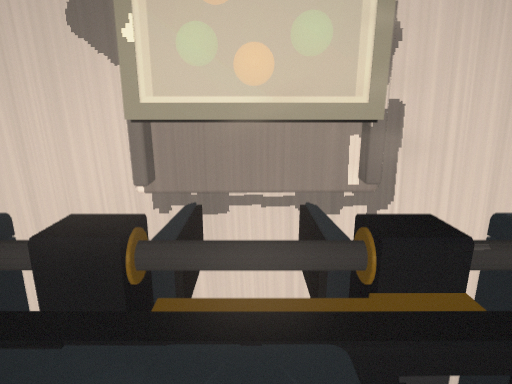

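>>> move_arm([
  [[0.6,0,0,1.6,-0.008,0.016,0],[0.6,0,0,1.5,0,0,0],[0.6,1.5,0,0,0,0,0],[0.6,1.5,0,0,0,0,0],[0.6,1.0,0,0,0,0,0],[0.6,1.0,0,0,0,0,0],[0.6,1.0,0,0,0,0,0]],
])

```text
time_s: 4.9
ee_pos: [528.3, -240.2, 28.5]
ee_rot: [179.3, 0.4, 87.4]
force: [-0.2, -2.0, -1.8]
gripper_width: 54.6
```

>>> move_arm([
  [[0.6,1.2,0,0.3,0,0,-0.008],[0.6,1.2,0,0,0,0,0],[0.6,1.2,0,0,0,0,0],[0.6,1.2,0,0,0,0,0],[0.6,1.2,0,0,0,0,0],[0.6,1.2,0,0,0,0,0],[0.6,1.2,0,0,0,0,0],[0.6,1.2,0,0,0,0,0],[0.6,1.2,0,0,0,0,0],[0.6,1.2,0,0,0,0,0],[0.6,1.0,0,0,0,0,0]],
])

```text
time_s: 6.28
ee_pos: [535.1, -103.4, 26.2]
ee_rot: [179.0, 0.6, 88.0]
force: [0.6, -4.3, 2.6]
gripper_width: 55.0
```

Run:
```python
from h import *
P=pts(grab("top"));X,Y,Z=P[...,0],P[...,1],P[...,2]
m=(X>450)&(X<615)&(Z>58)&(Z<75)&(Y<25)
print(np.nanpercentile(Y[m],[1,3,10,90,98]))
```

```text
[-77.42067405 -75.23480313 -69.84824687 -16.18104945  11.52276131]
```

>>> move_arm([
  [[0.6,0.7,0,0,0,0,0],[0.6,0.6,0,0,0,0,0],[0.6,0.5,0,0,0,0,0],[0.6,0.4,0,0,0,0,0]],
])

```text
time_s: 6.82
ee_pos: [535.6, -79.2, 25.8]
ee_rot: [179.1, 0.6, 88.0]
force: [-0.6, -4.8, 3.9]
gripper_width: 54.6
```

>>> move_arm([
  [[0.6,0.3,0,0,0,0,0],[0.6,0.3,0,0,0,0,0]],
])

```text
time_s: 7.08
ee_pos: [535.7, -78.8, 26.0]
ee_rot: [179.1, 1.2, 88.2]
force: [-1.0, -19.8, 2.6]
gripper_width: 54.8
```

Run:
```python
from h import *
save(grab("scene"),"s2"); t=grab("top")
cv2.imwrite("pics/t2.png",cv2.resize(t["color"][130:250,180:380,::-1],None,fx=4,fy=4))
```

```text
(no output)
```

View pics/t2.png

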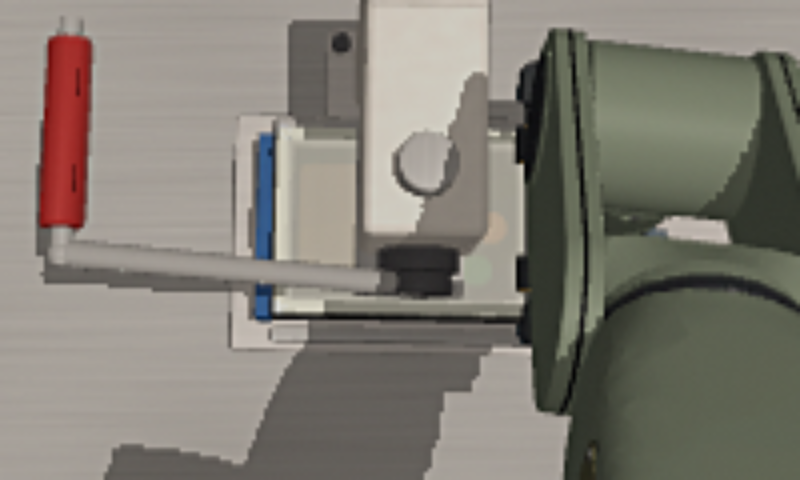

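>>> move_arm([
  [[0.6,-1,0,0,0,0,0],[0.6,-4,0,0,0,0,0],[0.6,-4,0,0,0,0,0],[0.6,0,0,-6,0,0,0],[0.6,0,0,-6,0,0,0],[0.6,0,0,-6,0,0,0],[0.6,0,0,-6,0,0,0],[0.6,0,0,-6,0,0,0],[0.6,0,0,-6,0,0,0],[0.6,0,0,-3,0,0,0]],
])

```text
time_s: 8.43
ee_pos: [525.5, -158.3, 419.2]
ee_rot: [-179.7, -0.4, 88.1]
force: [0.7, 0.1, 0.5]
gripper_width: 54.8
```

Run:
```python
from h import *
s=monitor.state();print(s["ee_pos"],s["ee_rot"],s["qpos"])
t=grab("top");P=pts(t);X,Y,Z=P[...,0],P[...,1],P[...,2]
m=(X>450)&(X<615)&(Z>58)&(Z<75)&(Y<130)
print(np.nanpercentile(Y[m],[1,3,10,90,98]),m.sum())
```

```text
[ 525.47801897 -158.2554125   419.16616307] [-179.67646399   -0.36526396   88.05359754] [-18.12065302  13.1917158   68.08531844   0.26402471  99.13535214
 -16.13430139]
[-58.084962   -55.97466296 -49.6733461  106.07221306 114.39925819] 1568
```

>>> move_arm([
  [[0.7,5.4,0.25,0,0,0,0],[0.7,5.4,0.25,0,0,0,0],[0.7,5.4,0.25,0,0,0,0],[0.7,5.4,0.25,0,0,0,0],[0.7,5.4,0.25,0,0,0,0],[0.7,5.4,0.25,0,0,0,0],[0.7,5.4,0.25,0,0,0,0],[0.7,0,0,0,0,0,-0.175],[0.7,0,0,0,0,0,-0.175],[0.7,0,0,0,0,0,-0.175],[0.7,0,0,0,0,0,-0.175],[0.7,0,0,0,0,0,-0.175]],
])

```text
time_s: 9.98
ee_pos: [551.0, 241.7, 407.9]
ee_rot: [-179.4, -2.3, 140.5]
force: [-1.0, -0.6, 0.1]
gripper_width: 63.8
```

>>> move_arm([
  [[0.7,0,0,0,0,0,-0.175],[0.7,0,0,0,0,0,-0.175],[0.7,0,0,0,0,0,-0.175],[0.7,0,0,0,0,0,-0.175],[0.7,0,0,0,0,0,0]],
])

```text
time_s: 10.6
ee_pos: [547.2, 245.5, 400.2]
ee_rot: [178.7, -3.2, -177.8]
force: [0.4, 0.2, -0.2]
gripper_width: 63.9
```

Run:
```python
from h import *
w=grab("wrist");save(w,"w3");P=pts(w);hsv=cv2.cvtColor(w["color"],cv2.COLOR_RGB2HSV)
m=((hsv[...,0]<8)|(hsv[...,0]>172))&(hsv[...,1]>140)&(hsv[...,2]>60)
q=P[m];q=q[abs(q[:,2]-305)<20];print(len(q),np.nanmedian(q,0),np.nanmin(q,0),np.nanmax(q,0))
print(cv2.minAreaRect(q[:,:2].astype(np.float32)))
```

```text
2535 [541.25624825 220.63915066 309.94651719] [499.86884972 207.09559687 300.21878111] [587.34783941 232.58917081 313.47691413]
((543.2527465820312, 219.70689392089844), (23.182161331176758, 87.4073257446289), 87.8844985961914)
```

View pics/w3.png

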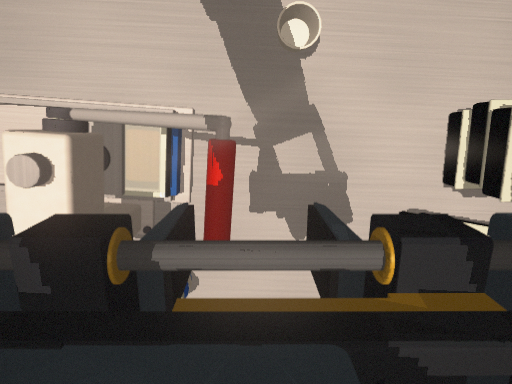

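>>> move_arm([
  [[1,-0.9,-2.6,0,0.023,-0.056,0.075],[1,0,0,0,0,0,0]],
])

```text
time_s: 10.9
ee_pos: [556.9, 220.3, 397.7]
ee_rot: [-179.9, -0.1, 177.5]
force: [-0.4, -0.2, -0.1]
gripper_width: 81.3
```

>>> move_arm([
  [[1,0,0,4,0,0,0],[1,0,0,4,0,0,0],[1,0,0,2.5,0,0,0],[1,0,0,1.3,0,0,0],[1,0,0,0,0,0,0]],
])

```text
time_s: 11.52
ee_pos: [555.7, 224.8, 276.2]
ee_rot: [179.7, -0.4, 177.4]
force: [0.2, 0.5, 0.6]
gripper_width: 91.5
```

>>> move_arm([
  [[1,0,-0.5,-0.3,0,0,0],[0.5,0,0,0,0,0,0],[0.2,0,0,0,0,0,0],[0,0,0,0,0,0,0],[0,0,0,0,0,0,0],[0,0,0,0,0,0,0],[0,0,0,0,0,0,0]],
], force=25)

```text
time_s: 12.4
ee_pos: [557.0, 220.3, 283.3]
ee_rot: [179.5, -0.0, 177.4]
force: [-0.7, -0.0, 0.1]
gripper_width: 34.2
```

>>> move_arm([
  [[0,0,0,0,0,0,0],[0,0,0,0.3,0,0,0],[0,0,0,0,0,0,0]],
], force=25)

```text
time_s: 12.78
ee_pos: [557.0, 219.9, 282.6]
ee_rot: [179.6, 0.1, 177.5]
force: [-0.7, -4.1, 3.8]
gripper_width: 23.4
```

>>> move_arm([
  [[0,0,0.5,1.0,0,0,0],[0,0,0.5,1.0,0,0,0],[0,0,0.4,1.0,0,0,0],[0,0,0.4,1.0,0,0,0]],
])

```text
time_s: 13.28
ee_pos: [557.7, 234.9, 248.3]
ee_rot: [179.9, 0.5, 177.6]
force: [-2.1, -2.7, 6.4]
gripper_width: 23.9
```

>>> move_arm([
  [[0,0,0.35,1.1,0,0,0],[0,0,0.3,1.1,0,0,0],[0,0,0.3,1.1,0,0,0],[0,0,0.2,1.1,0,0,0],[0,0,0.2,1.1,0,0,0],[0,0,0.1,1.1,0,0,0]],
])

```text
time_s: 14.02
ee_pos: [558.5, 247.5, 190.1]
ee_rot: [-179.9, 0.8, 177.8]
force: [-2.0, 0.0, 8.9]
gripper_width: 23.4
```

>>> move_arm([
  [[0,0,0.1,1.15,0,0,0],[0,0,0.05,1.15,0,0,0],[0,0,0,1.15,0,0,0],[0,0,-0.05,1.15,0,0,0],[0,0,-0.1,1.15,0,0,0],[0,0,-0.15,1.15,0,0,0]],
])

```text
time_s: 14.78
ee_pos: [558.6, 245.4, 129.5]
ee_rot: [-179.9, 1.1, 178.0]
force: [-3.4, -1.0, 9.4]
gripper_width: 23.5
```

>>> move_arm([
  [[0,0,-0.2,1.1,0,-0.01,0],[0,0,-0.25,1.1,0,0,0],[0,0,-0.3,1.1,0,0,0],[0,0,-0.35,1.0,0,0,0],[0,0,-0.4,0.8,0,0,0]],
])

```text
time_s: 15.4
ee_pos: [558.7, 234.8, 86.8]
ee_rot: [179.5, 1.9, 177.9]
force: [-4.7, 5.7, 10.7]
gripper_width: 23.6
```

>>> move_arm([
  [[0,0,-0.2,0.7,0,0,0],[0,0,-0.2,0.7,0,0,0],[0,0,-0.1,0.7,0,0,0]],
])

```text
time_s: 15.78
ee_pos: [558.6, 229.3, 72.4]
ee_rot: [179.6, 2.0, 178.0]
force: [-5.3, -7.3, 18.1]
gripper_width: 23.7
```

>>> move_arm([
  [[0,0,0,0.9,0,0,0],[0,0,0,0.9,0,0,0]],
])

```text
time_s: 16.02
ee_pos: [561.3, 228.5, 65.3]
ee_rot: [179.6, 2.5, 178.0]
force: [-11.0, -4.8, 36.4]
gripper_width: 23.1
```

Run:
```python
from h import *
f=grab("scene"); w=grab("wrist")
im=np.vstack([cv2.resize(f["color"][80:300,190:370],(490,600))]);ww=cv2.resize(w["color"],(310,232))
c=np.zeros((600,800,3),np.uint8);c[:,:490]=im;c[:232,490:]=ww;cv2.imwrite("pics/c4.png",c[...,::-1])
for n,g in(("scene",f),("wrist",w),("top",grab("top"))):
    P=pts(g);hsv=cv2.cvtColor(g["color"],cv2.COLOR_RGB2HSV)
    m=((hsv[...,0]<8)|(hsv[...,0]>172))&(hsv[...,1]>140)&(hsv[...,2]>40)
    q=P[m];q=q[np.isfinite(q[:,0])&(abs(q[:,0]-550)<80)&(abs(q[:,1]-230)<60)];print(n,len(q))
    if len(q)>5:print(np.median(q,0).round(1),np.percentile(q,[3,97],axis=0).round(1))
```

```text
scene 69
[583.7 219.9 107.8] [[565.9 213.5  91.4]
 [597.5 232.8 114.4]]
wrist 7245
[526.4 229.3 108.4] [[500.2 218.1 100.9]
 [572.4 240.  110.5]]
top 0
```

View pics/c4.png

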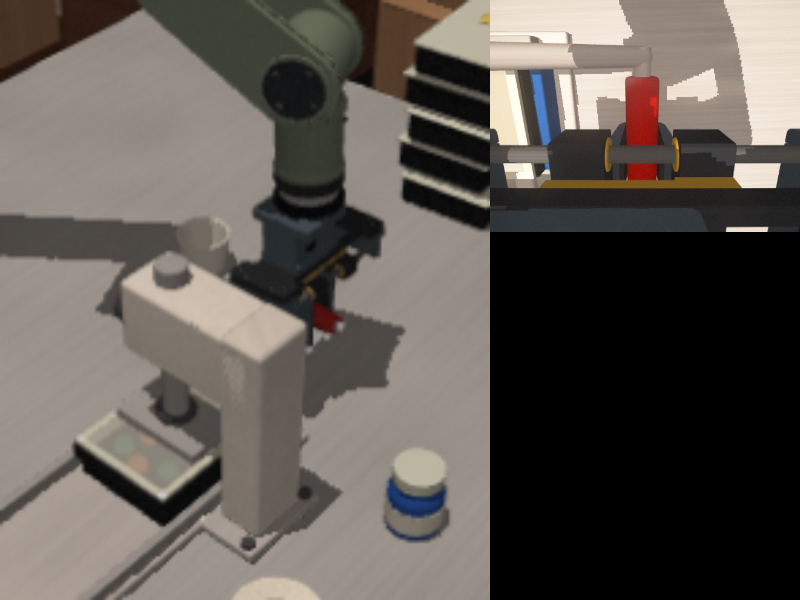

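>>> move_arm([
  [[0,0,0,0.4,0,0,0],[0,0,0,0.4,0,0,0],[0,0,0,0.4,0,0,0],[0,0,0,0.4,0,0,0]],
], force=40)

```text
time_s: 16.68
ee_pos: [561.6, 228.6, 65.4]
ee_rot: [179.4, 2.8, 178.0]
force: [-8.7, -2.8, 24.1]
gripper_width: 23.5
```

>>> move_arm([
  [[0,0,0,0.4,0,0,0],[0,0,0,0.4,0,0,0],[0,0,0,0.4,0,0,0],[0,0,0.1,-0.1,0,0,0],[0,0,0.25,-0.5,0,0,0],[0,0,0.3,-0.7,0,0,0],[0,0,0.28,-0.75,0,0,0],[0,0,0.26,-0.75,0,0,0]],
])

```text
time_s: 17.68
ee_pos: [562.5, 242.7, 103.2]
ee_rot: [178.8, 3.6, 177.7]
force: [0.5, -2.7, 5.9]
gripper_width: 23.2
```

>>> move_arm([
  [[0,0,0.2,-0.7,0,0.01,0],[0,0,0.15,-0.7,0,0.01,0],[0,0,0.1,-0.7,0,0.01,0],[0,0,0.05,-0.7,0,0.01,0],[0,0,0,-0.7,0,0.01,0],[0,0,0,-0.7,0,0,0]],
])

```text
time_s: 18.42
ee_pos: [560.8, 249.4, 150.2]
ee_rot: [178.4, 0.7, 177.7]
force: [-2.7, 1.3, 3.2]
gripper_width: 23.1
```

>>> move_arm([
  [[0,0,-0.05,-0.7,0,0,0],[0,0,-0.1,-0.7,0,0,0],[0,0,-0.1,-0.7,0,0,0],[0,0,-0.15,-0.7,0,0,0],[0,0,-0.2,-0.7,0,0,0],[0,0,-0.2,-0.7,0,0,0],[0,0,-0.25,-0.7,0,0,0]],
])

```text
time_s: 19.3
ee_pos: [560.7, 244.7, 203.8]
ee_rot: [177.5, 0.8, 177.7]
force: [-1.2, 6.1, 3.6]
gripper_width: 23.4
```

>>> move_arm([
  [[0,0,-0.25,-0.7,0,0,0],[0,0,-0.3,-0.7,0,0,0],[0,0,-0.3,-0.7,0,0,0],[0,0,-0.33,-0.7,0,0,0],[0,0,-0.35,-0.65,0,0,0],[0,0,-0.38,-0.6,0,0,0]],
])

```text
time_s: 20.05
ee_pos: [560.2, 230.0, 249.2]
ee_rot: [176.5, 1.1, 177.6]
force: [-2.7, 6.3, 5.7]
gripper_width: 23.3
```

>>> move_arm([
  [[0,0,-0.35,-0.55,0,0,0],[0,0,-0.4,-0.5,0,0,0],[0,0,-0.3,-0.4,0,0,0],[0,0,-0.2,-0.3,0,0,0]],
])

```text
time_s: 20.55
ee_pos: [559.8, 221.4, 266.4]
ee_rot: [175.9, 1.2, 177.6]
force: [4.7, 15.3, -18.6]
gripper_width: 23.4
```

>>> move_arm([
  [[0,0,0,0,0,0,0],[0,0,0,0,0,0,0]],
])

```text
time_s: 20.8
ee_pos: [559.8, 221.7, 265.7]
ee_rot: [175.9, 1.1, 177.7]
force: [-2.0, 3.8, 4.5]
gripper_width: 22.9
```

Run:
```python
from h import *
w=grab("wrist");P=pts(w);hsv=cv2.cvtColor(w["color"],cv2.COLOR_RGB2HSV)
m=((hsv[...,0]<8)|(hsv[...,0]>172))&(hsv[...,1]>140)&(hsv[...,2]>60)
q=P[m];q=q[abs(q[:,2]-300)<30];print(len(q),np.nanmedian(q,0),np.nanpercentile(q,[2,98],axis=0))
```

```text
7277 [525.47947241 219.29891949 309.90386841] [[499.10768205 208.44658774 301.38605284]
 [571.54253604 230.98037876 312.08727453]]
```

>>> move_arm([
  [[0,0,-0.1,-0.2,0,0,0],[0.3,0,0,0,0,0,0],[0.7,0,0,0,0,0,0],[1,0,0,0,0,0,0],[1,0,0,0,0,0,0],[1,0,0,0,0,0,0],[1,0,0,0,0,0,0],[1,0,0,-0.5,0,0,0],[1,0,0,-2,0,0,0]],
])

```text
time_s: 21.98
ee_pos: [558.6, 214.8, 288.4]
ee_rot: [176.4, 0.8, 177.6]
force: [0.3, -0.7, 0.8]
gripper_width: 91.0
```

>>> move_arm([
  [[1,0,0.4,-3,0.05,0,0],[1,0,0,-5,0,0,0],[1,0,0,-5,0,0,0],[1,0,0,-3,0,0,0],[1,4,0,0,0,0,0],[1,6,0,0,0,0,0],[1,6,0,0,0,0,0],[1,4,0,0,0,0,0],[1,0,0,0,0,0,0]],
])

```text
time_s: 23.1
ee_pos: [351.7, 224.2, 454.9]
ee_rot: [179.1, 1.3, 177.6]
force: [0.4, 0.5, -0.0]
gripper_width: 91.1
```

Run:
```python
from h import *
import pickle
f=grab("scene");b=grab("top")
a0,b0=pickle.load(open("f.pkl","rb"))
P=pts(b);X,Y,Z=P[...,0],P[...,1],P[...,2]
m=(X>450)&(X<615)&(Z>48)&(Z<75)&(Y<130)&(Y>-100)
print("lid y",np.nanpercentile(Y[m],[1,3,97,99]))
m=(X>490)&(X<580)&(Y>-45)&(Y<-20)&(Z>40)&(Z<90);print("lid z",np.nanmedian(Z[m]))
P0=pts(b0);m=(P0[...,0]>490)&(P0[...,0]<570)&(P0[...,1]>-210)&(P0[...,1]<-90);print("before",np.nanmedian(P0[...,2][m]))
hsv=cv2.cvtColor(b["color"],cv2.COLOR_RGB2HSV)
r=((hsv[...,0]<8)|(hsv[...,0]>172))&(hsv[...,1]>140)&(hsv[...,2]>70)
print("grip",np.nanmedian(P[r],0))
for n,(x,y,w,h) in dict(jar=(230,85,34,35),roll=(302,88,42,42),pot=(158,248,34,34)).items():
    print(n,np.abs(b["color"][y:y+h,x:x+w].astype(int)-b0["color"][y:y+h,x:x+w]).mean().round(2))
c=np.hstack([cv2.resize(f["color"][100:340,140:380],(400,400)),cv2.resize(b["color"][80:290,150:400],(400,336))[:336] if 0 else cv2.copyMakeBorder(cv2.resize(b["color"][80:290,150:400],(400,336)),0,64,0,0,0)])
cv2.imwrite("pics/f5.png",c[...,::-1])
```

```text
lid y [-59.09193609 -56.68545765 114.62745847 117.86082767]
lid z 60.58975566754225
before 67.55279293046846
grip [546.6532709  217.34620794 310.0176057 ]
jar 12.02
roll 12.44
pot 100.49
```

View pics/f5.png

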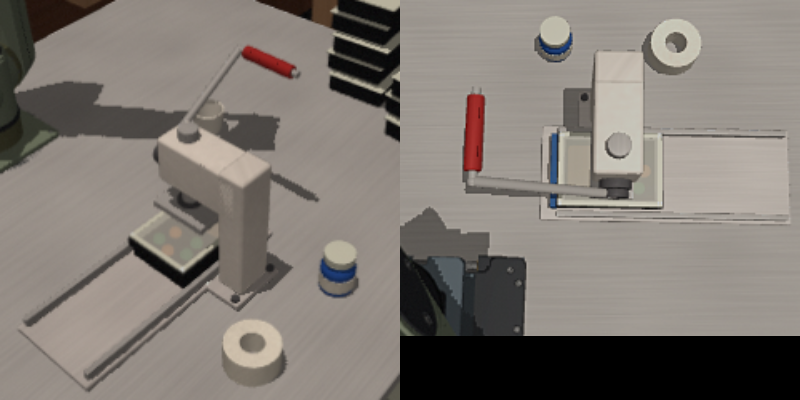

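The final views show the tray against the stop at right-panel (560,170), the lever fully up, and the jar, roll and pot standing. The lid is at 60.6 mm, against 60 mm expected when seated.

```bash
python3 -c "
from workcell import job;print(job.job_done())"
```

```text
the job is handed in; nothing more can be done
None
```

The job is done and handed in at about 23 s of the 67 s allowed.

- **Tray:** I slid it along the bed until it met the blue end stop, felt as about 20 N on the fingers. In the last top view its lid reaches y = 118 mm, where the stop face is.
- **Lever:** I gripped it from above and pulled it down to its stop, with the grip measured at about 98 mm. I held it there for a little over a second. It went back up in about 3.5 s, held all the way, and I let go at the upper stop. The grip's top is back at 310 mm, as at the start.
- **Lid:** It dropped from 67.6 mm to 60.6 mm above the bench; seated is 60 mm.

**What did not go to plan:**
- The fingers slid about 16 mm along the grip while I pressed at the bottom stop. I raised the grip force from 25 to 40 N, and it then held steady.
- My before/after pixel check on the jar, roll and pot told me nothing. The jar and roll patches differed somewhat, probably from shadows, and the arm hid the pot from the top camera. In the last pictures all three look to be standing where they were, with the gripper clear of everything.

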